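Tip the key tag out of its rest and lay it in the dish

TASK

The oblong metal key tag lies flush in the longer of the two wooden tip-up rests (the shorter one holds a round token). Press down the tag's thumb end, the one beside the low end wall and away from the dark eyelet, until the eyelet end has tipped right up and stays up, then take the raised end, lift the tag out and lay it gently, flat, on the floor of the hexagonal dish.

Things in the scene. Friction and masses are not known exactly. Their poses are not given: they have to be found in the camera images.
- key_tag: Loose brushed aluminium plate, 84 (x) x 44 (y) x 7 (z) mm, about 70 g. Origin: centre of its underside, z up. A dark eyelet mark, 12 mm across, lies on top at x = +32 mm: that end tips up; the -x end is the thumb end to press. It starts in the long rest, axes along the rest's, top level with the rim 36 mm above the ledge. Tipped, it is taken by its long edges, 44 mm apart, from above.
- tag_rest: Longer wooden rest, fixed, any yaw. Origin: on the ledge under the hinge and the tag's centre. Block: x -64 to +58, y -37 to +37, 36 mm high. Its well: x -52 to +46 mm, 50 mm wide, floor at 4 mm; walls 36 mm high, but the -x (thumb) end wall only 24. 3 mm of room beside the tag: no grip while flush. The shorter rest (84 mm, round token) is not part of the job.
- tag_rocker (a joint): Rocker plate under the tag; hinge along the rest's y, 22 mm above its origin. 0 = level, 0.42 rad = stop, thumb (-x) end down. Pressing the tag 25-35 mm from the hinge takes 2-4 N; it stays where left. At the stop the raised end is 34 mm from the hinge (+x), 9 (underside) to 16 mm (top) above the rim; 20 mm from the hinge the underside is 2.5 mm above it; the low end is 25 mm below it.
- dish: Loose white ceramic hexagonal dish, about 0.7 kg, 172 mm over its outer flats, 160 mm inside them, 22 mm high, wall 6 mm, flat floor 6 mm thick. Origin: centre of its underside; z up. The square glass tray is not the dish.
There are look-alikes about, which are no part of the job. What is shaped like the key_tag but pink or red is not meant. Leave any turquoise look-alike of the dish alone.

How it is judged:
On the way:
1. the rocker under the tag is tipped by at least 0.3 rad, with the tag on it and its eyelet end up (value of joint tag_rocker above 0.3 rad and angle between key_tag's own z axis and vertical above 0.25 rad and distance between key_tag and tag_rest below 0.045 m), for 0.2 s.
At the end, for the whole second after the job is handed in: The key tag lies at rest on the floor of the upright hexagonal dish: its centre within 65 mm of the dish's centre, its underside 0 to 14 mm above the dish's underside (floor at 6 mm), eyelet face up and level within about 10 degrees (horizontal distance between key_tag and dish below 0.065 m and z of key_tag in the frame of dish between 0 and 0.014 m and angle between key_tag's own z axis and vertical below 0.17 rad and angle between dish's own z axis and vertical below 0.1 rad and linear speed of key_tag below 0.02 m/s); the robot touches nothing.
It fails at once if the key tag is dropped: it moves faster than 0.8 m/s while no finger touches it (a fall of more than about 30 mm) (linear speed of key_tag above 0.8 m/s and contact force between key_tag and the fingers below 0.05 N).
It also fails if it takes over 54 s, if anything falls off the work surface, if the arm or the gripper's body presses on something with over 40 N, if the wrist force passes 120 N, or if a joint passes its speed limit or range.

ROBOT

A 7-joint arm with a two-finger parallel gripper is mounted at the origin on the work surface. World frame = base frame: x ahead of the robot, y to its left, z up, the work surface at z = 0. Lengths are in m, angles in rad, forces in N, time in s.
With the tool pointing down it reaches from about 0.4 to 0.85 m from the base axis. Payload 10.4 kg.
Tool frame: the origin (TCP) lies on the centre line of the jaws, within the pads' length; the fingertips stand 17 mm ahead of it and the grasp point (between the pads) lies 2 mm behind it; z points along the fingers, y is the line along which they close (so a half turn about z gives the same grasp; the last joint's range is limited). The gripper opens to 85 mm and grips with 20 to 120 N. Pads are 22 mm wide; open, the fingers measure 114 mm over their backs; the gripper's body (76 mm by 85 mm) begins 54 mm behind the grasp point. The pads swing forward as they close: fully open they stand 13 mm farther back than shut.
Start: joints at [1.256, 0.332, -0.065, 1.46, 0.022, 1.35, -0.088], TCP at [0.18, -0.599, 0.248] pointing down, gripper open.
Joint ranges: [-2.6, 2.6], [-0.5, 2.12], [-1.47, 1.34], [0.16, 2.42], [-1.27, 4.41], [0.06, 2.06], [-2.6, 2.6]. Speed limits (rad/s): [2.22, 2.22, 2.79, 2.79, 3.14, 3.14, 3.14].

INTERFACE

Orientations are given as a unit quaternion [x, y, z, w].
In Python, from workcell import get_obs, optics, job gives the robot as it stands. The module is installed in compiled form; this text tells all that it offers.
- The arm moves only by the tool send_rows, never from a script. Its argument "plan" is a list that holds one entry, the list of rows, each a list of 7 numbers: the turn, a rotation vector about the tool's x, y, z in units of 1.5 rad (1.0 is 1.5 rad), then the shift along the tool's x, y, z in units of 20 cm (1.0 is 20 cm), then the opening, from 0 (shut) to 1 (fully open). A call has 1 to 20 rows; each row shifts and turns the commanded pose from where the row before left it, along the tool's axes as they then stand; what a row does not reach is not made up. A row lasts 1/12 s, in which the tool goes at most 41.7 mm and 7.16 degrees, less where a joint would pass 70% of its speed; a pose out of reach is approached as far as the arm can. A call with a number of a shift or a turn outside -1 to 1 is refused whole. A call with a gripper value outside its range is refused whole. The fingers move at their own pace and stop on an object; "squeeze" is the grip in N (left out, the last holds). Time passes only in rows, so rows that do not move let the fingers close. It gives the time, the measured TCP pose, the force, the opening and the grip force at its end, in the units of the state.
- get_obs(): the state, without advancing time (a new reading comes with each control period).
- optics.camera(name): name is "scene" or "top"; returns the picture (480x640x3 uint8, red, green, blue); there is no depth.
- optics.get_calibration(name): a dict with "intrinsics" (3x3 intrinsics, pixels), "distortion" ([k1, k2, p1, p2, k3] as OpenCV has them; the pictures are not rectified), "world_from_camera" (4x4, takes a point from camera to world coordinates). Camera axes: x right, y up, looking along -z (the intrinsics and any distortion apply to the point x, -y, -z); pixel columns grow to the right and rows downward; lengths in m; the calibration is good to about 2 mm. A picture is of the moment at which its call begins. get_calibration takes no time and is no camera call.
- job.hand_in(): hands the job in; it is judged then, once.
The state is a dict: "clock": time; "joint_pos": joint angles; "joint_velocities": joint speeds; "tau": joint torques, N m; "position": TCP position; "ee_rot": TCP orientation; "ft_force": force on the tool from outside, world axes, zero at the start; "torque": the same for the moment, N m; "grip_width": opening from 0.0 (shut) to 1.0 (fully open); "grasp_force": force on a finger pad.
Only numpy, scipy, OpenCV 4.12 (cv2) and the standard library are available. Lean on these libraries where they do the work, as an engineer would, in place of code of your own. Each camera call takes 0.05 s, during which the arm holds its last target. There are 200 camera calls.

## Working session

There is one attempt and no reset: what is moved stays moved. The work goes in short steps, Python scripts to look and compute and a tool call to move; the robot and the scene stay as the last step left them, time stands still between calls to the robot, and variables do not carry over. Pictures are saved under pics/ and viewed, at most 10 in all, crops included, and the job is handed in when it is done.

Besides the shell and the picture viewer there is one more tool, called after ">>>" as name([rows], argument=value, ...), one row to a line, values as JSON. send_rows: Moves the arm, as the interface text tells. Its arguments: {"type":"object","properties":{"plan":{"type":"array"},"squeeze":{"type":"number"}},"required":["plan"]}

```bash
mkdir -p pics; cat > h.py <<'E'
import numpy as np, cv2
from workcell import get_obs, optics, job
def ray(cam, px):
    c=optics.get_calibration(cam); K=np.array(c["intrinsics"],float); d=np.array(c["distortion"],float); T=np.array(c["world_from_camera"])
    u=cv2.undistortPoints(np.array(px,float).reshape(-1,1,2),K,d).reshape(-1,2)
    v=np.c_[u[:,0],-u[:,1],-np.ones(len(u))]@T[:3,:3].T
    return T[:3,3],v
def onplane(cam,px,z):
    o,v=ray(cam,px); return o+v*((z-o[2])/v[:,2])[:,None]
def tri(p1,p2):
    (o1,v1),(o2,v2)=ray("scene",[p1]),ray("top",[p2])
    a,b=v1[0]/np.linalg.norm(v1[0]),v2[0]/np.linalg.norm(v2[0])
    s=np.linalg.lstsq(np.c_[a,-b],o2-o1,rcond=None)[0]
    A,B=o1+a*s[0],o2+b*s[1]
    return (A+B)/2,np.linalg.norm(A-B)
E
python3 - <<'E'
from h import *
for n in("scene","top"):
    im=optics.camera(n); cv2.imwrite(f"pics/{n}0.png",im[...,::-1]); c=optics.get_calibration(n); print(n,np.round(c["world_from_camera"],3).tolist(),np.round(c["intrinsics"],1).tolist())
o=get_obs(); print(o)
E
```

```text
scene [[-0.64, -0.57, 0.515, 0.975], [0.768, -0.483, 0.42, 0.409], [0.01, 0.664, 0.748, 0.845], [0.0, 0.0, 0.0, 1.0]] [[446.5, 0.0, 325.3], [0.0, 446.5, 236.9], [0.0, 0.0, 1.0]]
top [[0.002, 0.99, -0.14, 0.263], [-1.0, 0.003, 0.004, -0.012], [0.004, 0.14, 0.99, 1.169], [0.0, 0.0, 0.0, 1.0]] [[477.9, 0.0, 317.9], [0.0, 477.9, 248.7], [0.0, 0.0, 1.0]]
{'clock': 0.1, 'joint_pos': array([ 1.2564005 ,  0.33280391, -0.0646924 ,  1.46084761,  0.02158143,
        1.34988087, -0.08851113]), 'joint_velocities': array([ 1.44251493e-03, -3.69453743e-04, -3.59839458e-05, -2.34638733e-03,
       -2.32107231e-03,  9.12204358e-06, -1.79705229e-03]), 'tau': array([ 9.81606536e-04, -6.26748848e+01,  4.90948150e-02, -3.92429709e+01,
        1.64388225e-02,  7.02389167e-03, -1.06616199e-05]), 'position': array([ 0.17970779, -0.59828876,  0.24760307]), 'ee_rot': array([ 9.89375820e-01,  1.45379159e-01, -1.10100431e-04, -6.12839836e-04]), 'ft_force': array([-0.86962754,  0.16181234, -0.27854557]), 'torque': array([ 0.03034497, -0.01859974,  0.00693572]), 'grasp_force': 0.0, 'grip_width': 0.9992708042609116}
```

View pics/scene0.png

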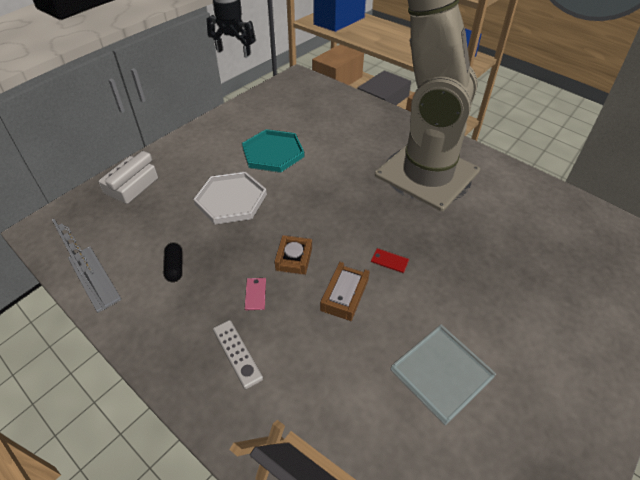

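View pics/top0.png

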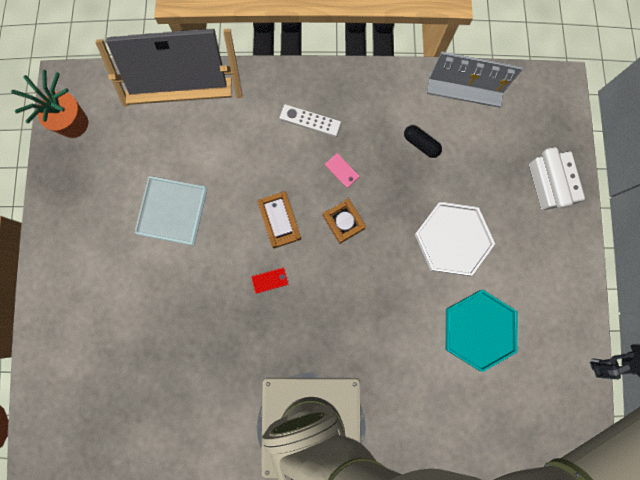

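The scene view shows the long rest near (345,291), with the eyelet at about (341,298), and the white dish at (230,197). In the top view the rest is at (279,219), its eyelet end up at (276,205), and the white dish is at (455,239). Next I measure with masks and zoomed crops.

```bash
python3 - <<'E'
from h import *
ims={n:cv2.imread(f"pics/{n}0.png") for n in("scene","top")}
roi={"scene":(310,255,70,70),"top":(250,185,60,70)}
tiles=[]
res={}
for n,im in ims.items():
    x,y,w,h=roi[n]; hsv=cv2.cvtColor(im,cv2.COLOR_BGR2HSV); m=np.zeros(im.shape[:2],np.uint8)
    c=hsv[y:y+h,x:x+w]
    wood=((c[...,1]>100)).astype(np.uint8)
    tag=((c[...,1]<60)&(c[...,2]>165)).astype(np.uint8)
    for nm,mm in(("wood",wood),("tag",tag)):
        cs=max(cv2.findContours(mm,cv2.RETR_EXTERNAL,cv2.CHAIN_APPROX_NONE)[0],key=cv2.contourArea)
        r=cv2.minAreaRect(cs); b=cv2.boxPoints(r)+[x,y]; res[n,nm]=b; print(n,nm,r[1],np.round(b,1).tolist())
    tiles.append(cv2.resize(im[y:y+h,x:x+w],(400,560),interpolation=cv2.INTER_CUBIC))
cv2.imwrite("pics/crop.png",np.hstack(tiles))
# tag by top plane
b=res["top","tag"]; P=onplane("top",b,.036); print("tag top",np.round(P,4).tolist(),P.mean(0), [np.linalg.norm(P[i]-P[i-1]) for i in(0,1)])
b=res["scene","tag"]; P=onplane("scene",b,.036); print("tag scene ctr",P.mean(0))
print("tri tag centre",tri(res["scene","tag"].mean(0),res["top","tag"].mean(0)))
# dish
for n,(x,y,w,h) in {"scene":(185,160,90,70),"top":(405,190,100,95)}.items():
    hsv=cv2.cvtColor(ims[n],cv2.COLOR_BGR2HSV)[y:y+h,x:x+w]
    mm=((hsv[...,1]<45)&(hsv[...,2]>150)).astype(np.uint8)
    cs=max(cv2.findContours(mm,cv2.RETR_EXTERNAL,cv2.CHAIN_APPROX_NONE)[0],key=cv2.contourArea)
    hu=cv2.convexHull(cs); ap=cv2.approxPolyDP(hu,4,True).reshape(-1,2)+[x,y]
    Q=onplane(n,ap,.022 if n=="top" else .022); print(n,"dish",ap.tolist(),np.round(Q[:,:2],3).tolist(),Q.mean(0))
E
```

```text
scene wood (35.67169952392578, 55.325439453125) [[317.1, 309.0], [338.0, 257.8], [371.0, 271.2], [350.2, 322.5]]Traceback (most recent call last):
  File "<stdin>", line 12, in <module>
ValueError: max() iterable argument is empty
```

```bash
cat > m.py <<'E'
from h import *
ims={n:cv2.imread(f"pics/{n}0.png") for n in("scene","top")}
roi={"scene":(310,255,70,70),"top":(250,185,60,70)}
tiles=[];res={}
for n,im in ims.items():
    x,y,w,h=roi[n]; c=cv2.cvtColor(im,cv2.COLOR_BGR2HSV)[y:y+h,x:x+w]
    wood=(c[...,1]>100).astype(np.uint8)
    cw=max(cv2.findContours(wood,cv2.RETR_EXTERNAL,cv2.CHAIN_APPROX_NONE)[0],key=cv2.contourArea)
    ins=cv2.drawContours(np.zeros_like(wood),[cw],-1,1,-1)
    v=c[...,2]; t=((c[...,1]<60)&(ins>0)); print(n,"V pct",np.percentile(v[t],[5,25,50,75,95]))
    tag=(t&(v>np.percentile(v[t],75)-35)).astype(np.uint8)
    for nm,mm in(("wood",wood),("tag",tag)):
        cs=max(cv2.findContours(mm,cv2.RETR_EXTERNAL,cv2.CHAIN_APPROX_NONE)[0],key=cv2.contourArea)
        r=cv2.minAreaRect(cs); b=cv2.boxPoints(r)+[x,y]; res[n,nm]=b; print(n,nm,np.round(r[1],1),np.round(b,1).tolist())
    tiles.append(cv2.resize(im[y:y+h,x:x+w],(400,400*h//w),interpolation=cv2.INTER_CUBIC)[:400])
cv2.imwrite("pics/crop.png",np.hstack(tiles))
for n in roi:
    P=onplane(n,res[n,"tag"],.036); print("tag",n,np.round(P[:,:2],4).tolist(),np.round(P.mean(0),4),[round(np.linalg.norm(P[i]-P[i-1]),4) for i in(0,1)])
print("tri",tri(res["scene","tag"].mean(0),res["top","tag"].mean(0)))
for n,(x,y,w,h) in {"scene":(185,160,90,70),"top":(405,190,100,95)}.items():
    hsv=cv2.cvtColor(ims[n],cv2.COLOR_BGR2HSV)[y:y+h,x:x+w]
    mm=((hsv[...,1]<25)&(hsv[...,2]>150)).astype(np.uint8)
    cs=max(cv2.findContours(mm,cv2.RETR_EXTERNAL,cv2.CHAIN_APPROX_NONE)[0],key=cv2.contourArea)
    ap=cv2.approxPolyDP(cv2.convexHull(cs),4,True).reshape(-1,2)+[x,y]
    Q=onplane(n,ap,.022); print(n,"dish",ap.tolist(),np.round(Q[:,:2],3).tolist(),Q.mean(0))
E
python3 m.py
```

```text
scene V pct [ 89. 150. 153. 155. 159.]
scene wood [35.7 55.3] [[317.1, 309.0], [338.0, 257.8], [371.0, 271.2], [350.2, 322.5]]
scene tag [20.1 31.8] [[329.2, 297.8], [341.6, 268.5], [360.1, 276.3], [347.8, 305.6]]
top V pct [117.45 212.   218.   220.   226.  ]
top wood [50.9 30.4] [[256.6, 199.6], [285.5, 190.4], [301.0, 238.8], [272.1, 248.1]]
top tag [33.5 18.3] [[264.0, 204.0], [281.4, 198.2], [292.0, 230.0], [274.6, 235.8]]
tag scene [[0.5473, 0.0744], [0.4673, 0.045], [0.4577, 0.0908], [0.5372, 0.1175]] [0.5024 0.0819 0.036 ] [np.float64(0.0443), np.float64(0.0853)]
tag top [[0.5327, 0.1153], [0.5472, 0.0731], [0.4687, 0.0465], [0.4544, 0.0882]] [0.5007 0.0808 0.036 ] [np.float64(0.0829), np.float64(0.0446)]
tri (array([0.50128951, 0.08098823, 0.0323994 ]), np.float64(2.7548569303617714e-05))
scene dish [[265, 188], [252, 216], [215, 222], [194, 199], [217, 175], [245, 172]] [[0.377, -0.294], [0.474, -0.243], [0.55, -0.3], [0.531, -0.409], [0.426, -0.437], [0.365, -0.385]] [ 0.45381823 -0.34478298  0.022     ]
top dish [[438, 202], [475, 206], [495, 244], [472, 275], [428, 267], [415, 233]] [[0.543, -0.313], [0.533, -0.406], [0.438, -0.452], [0.362, -0.391], [0.381, -0.283], [0.465, -0.254]] [ 0.45368745 -0.34983826  0.022     ]
```

View pics/crop.png

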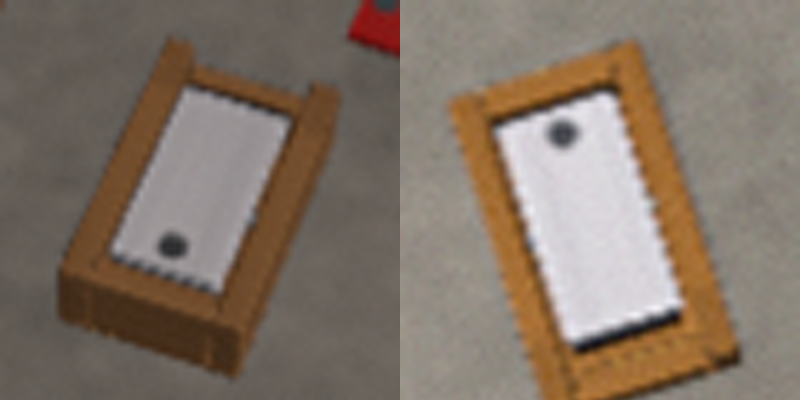

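Both views agree: the tag centre is about (0.501, 0.081) at about 32–36 mm height, with its axis at about 19°, and the dish is at about (0.454, -0.347). The crop shows the eyelet at the +x end and the low wall at the -x end. Now I work out the moves.

```bash
cat >> h.py <<'E'
from scipy.spatial.transform import Rotation as R
def goal(yaw,tilt=0): # tool x along yaw, tool down, then tilt about tool y
    return R.from_euler("z",yaw,degrees=True)*R.from_euler("x",180,degrees=True)*R.from_euler("y",tilt)
def step(p,Rg=None,p0=None,R0=None):
    o=get_obs(); p0=o["position"] if p0 is None else np.array(p0); R0=R0 or R.from_quat(o["ee_rot"])
    if Rg is not None: print("turn units",np.round((R0.inv()*Rg).as_rotvec()/1.5,4)); 
    print("shift units",np.round((Rg or R0).inv().apply(np.array(p)-p0)/.2,4))
E
python3 - <<'E'
from h import *
g=goal(19.1); 
step([.42,-.3,.2],g); step([.4662,.0691,.09],g,[.42,-.3,.2],g)
E
```

```text
turn units [-0.0008  0.     -0.0277]
shift units [ 1.6233 -1.0162  0.238 ]
turn units [0. 0. 0.]
shift units [ 0.8222 -1.6683  0.55  ]
```

>>> send_rows([
  [[0, 0, -0.0277, 0.1, -0.0635, 0.015, 0], [0, 0, 0, 0.1, -0.0635, 0.015, 0], [0, 0, 0, 0.1, -0.0635, 0.015, 0], [0, 0, 0, 0.1, -0.0635, 0.015, 0], [0, 0, 0, 0.1, -0.0635, 0.015, 0], [0, 0, 0, 0.1, -0.0635, 0.015, 0], [0, 0, 0, 0.1, -0.0635, 0.015, 0], [0, 0, 0, 0.1, -0.0635, 0.015, 0], [0, 0, 0, 0.1, -0.0635, 0.015, 0], [0, 0, 0, 0.1, -0.0635, 0.015, 0], [0, 0, 0, 0.1, -0.0635, 0.015, 0], [0, 0, 0, 0.1, -0.0635, 0.015, 0], [0, 0, 0, 0.1, -0.0635, 0.015, 0], [0, 0, 0, 0.1, -0.0635, 0.015, 0], [0, 0, 0, 0.1, -0.0635, 0.015, 0], [0, 0, 0, 0.1, -0.0635, 0.015, 0], [0, 0, 0, 0, 0, 0, 0]],
])

```text
clock: 1.52
position: [0.4192, -0.2979, 0.1996]
ee_rot: [0.986, 0.169, 0.0, -0.001]
ft_force: [-0.4, 1.4, 0.8]
grip_width: 0.005
grasp_force: 0.0
```

>>> send_rows([
  [[0, 0, 0, 0.05, -0.1, 0.03, 0], [0, 0, 0, 0.05, -0.1, 0.03, 0], [0, 0, 0, 0.05, -0.1, 0.03, 0], [0, 0, 0, 0.05, -0.1, 0.03, 0], [0, 0, 0, 0.05, -0.1, 0.03, 0], [0, 0, 0, 0.05, -0.1, 0.03, 0], [0, 0, 0, 0.05, -0.1, 0.03, 0], [0, 0, 0, 0.05, -0.1, 0.03, 0], [0, 0, 0, 0.05, -0.1, 0.03, 0], [0, 0, 0, 0.05, -0.1, 0.03, 0], [0, 0, 0, 0.05, -0.1, 0.03, 0], [0, 0, 0, 0.05, -0.1, 0.03, 0], [0, 0, 0, 0.05, -0.1, 0.03, 0], [0, 0, 0, 0.05, -0.1, 0.03, 0], [0, 0, 0, 0.05, -0.1, 0.03, 0], [0, 0, 0, 0.05, -0.1, 0.03, 0], [0, 0, 0, 0.05, -0.07, 0.02, 0], [0, 0, 0, 0, 0, 0, 0], [0, 0, 0, 0, 0, 0, 0], [0, 0, 0, 0, 0, 0, 0]],
])

```text
clock: 3.18
position: [0.4677, 0.0678, 0.1002]
ee_rot: [0.986, 0.166, -0.0, 0.0]
ft_force: [0.0, 0.5, 0.6]
grip_width: 0.001
grasp_force: 0.0
```

```bash
python3 - <<'E'
from h import *
step([.4662,.0691,.06],goal(19.1)); o=get_obs(); print(o["position"],o["grip_width"],o["ft_force"],o["clock"])
E
```

```text
turn units [ 0.0002  0.0004 -0.0004]
shift units [-0.005  -0.0087  0.201 ]
[0.46770869 0.0677799  0.10020145] 0.0007098689126066589 [0.02613217 0.53867524 0.59762267] 3.1833
```

>>> send_rows([
  [[0, 0, 0, -0.005, -0.0087, 0.05, 0], [0, 0, 0, 0, 0, 0.05, 0], [0, 0, 0, 0, 0, 0.05, 0], [0, 0, 0, 0, 0, 0.05, 0], [0, 0, 0, 0, 0, 0.01, 0], [0, 0, 0, 0, 0, 0.01, 0], [0, 0, 0, 0, 0, 0.01, 0], [0, 0, 0, 0, 0, 0.01, 0], [0, 0, 0, 0, 0, 0.01, 0], [0, 0, 0, 0, 0, 0.01, 0], [0, 0, 0, 0, 0, 0, 0]],
])

```text
clock: 4.1
position: [0.466, 0.0699, 0.048]
ee_rot: [0.986, 0.166, -0.0, 0.0]
ft_force: [-1.6, 0.4, 2.0]
grip_width: -0.001
grasp_force: 1.0
```

>>> send_rows([
  [[0, 0, 0, 0, 0, 0.005, 0], [0, 0, 0, 0, 0, 0.005, 0], [0, 0, 0, 0, 0, 0.005, 0], [0, 0, 0, 0, 0, 0.005, 0], [0, 0, 0, 0, 0, 0.005, 0], [0, 0, 0, 0, 0, 0.005, 0], [0, 0, 0, 0, 0, 0, 0]],
])

```text
clock: 4.68
position: [0.4657, 0.0698, 0.0419]
ee_rot: [0.986, 0.166, -0.001, 0.0]
ft_force: [-3.1, -1.5, 2.9]
grip_width: -0.0
grasp_force: 1.9
```

>>> send_rows([
  [[0, 0, 0, 0, 0, 0.005, 0], [0, 0, 0, 0, 0, 0.005, 0], [0, 0, 0, 0, 0, 0, 0], [0, 0, 0, 0, 0, 0, 0]],
])

```text
clock: 5.02
position: [0.4659, 0.0699, 0.041]
ee_rot: [0.986, 0.166, -0.001, 0.001]
ft_force: [-11.2, -2.7, 19.4]
grip_width: -0.0
grasp_force: 11.6
```

>>> send_rows([
  [[0, 0, 0, 0, 0, 0, 0], [0, 0, 0, 0, 0, -0.02, 0], [0, 0, 0, 0, 0, -0.05, 0], [0, 0, 0, 0, 0, -0.15, 0.62], [0, 0, 0, 0, 0, -0.15, 0.62], [0, 0, 0, -0.15, 0, -0.15, 0.62], [0, 0, 0, -0.15, 0, 0, 0.62], [0, 0, 0, -0.15, 0, 0, 0.62], [0, 0, 0, 0, 0, 0, 0.62], [0, 0, 0, 0, 0, 0, 0.62], [0, 0, 0, 0, 0, 0, 0.62]],
])

```text
clock: 5.93
position: [0.3828, 0.041, 0.1446]
ee_rot: [0.986, 0.166, 0.001, 0.0]
ft_force: [-0.0, 0.2, 0.7]
grip_width: 0.618
grasp_force: 0.0
```

```bash
python3 - <<'E'
from h import *
o=get_obs(); print(o["position"],o["grip_width"],o["ft_force"])
a=[]
for n,(x,y,w,h) in {"scene":(300,240,90,90),"top":(235,170,90,90)}.items():
    im=optics.camera(n)[...,::-1]; cv2.imwrite(f"pics/{n}1.png",im); a.append(cv2.resize(im[y:y+h,x:x+w],(400,400),interpolation=cv2.INTER_CUBIC))
cv2.imwrite("pics/crop1.png",np.hstack(a))
E
```

```text
[0.38281296 0.04100154 0.14456486] 0.6179827136123913 [-0.00429886  0.19018785  0.66175988]
```

View pics/crop1.png

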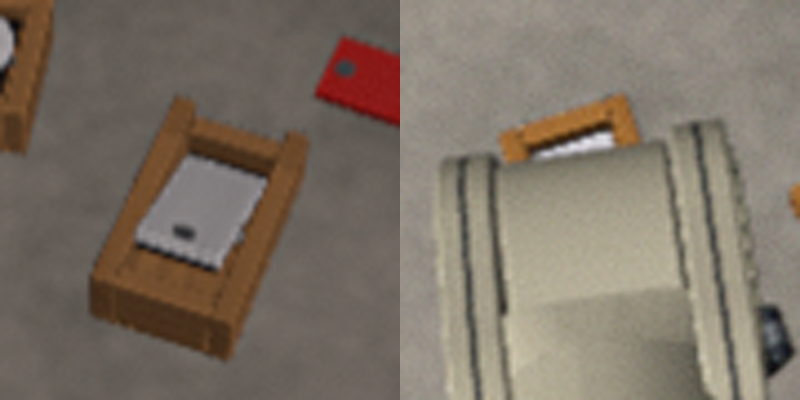

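The left crop shows the tag tipped, with the eyelet at about (341,292) in the scene view. I check its place and work out the grasp.

```bash
python3 - <<'E'
from h import *
im=cv2.imread("pics/scene1.png"); hsv=cv2.cvtColor(im,cv2.COLOR_BGR2HSV)
c=hsv[286:300,334:350]; m=((c[...,2]<115)&(c[...,1]<90)).astype(np.uint8)
k,l,s,ce=cv2.connectedComponentsWithStats(m); i=1+np.argmax(s[1:,4]); e=ce[i]+[334,286]
print("eyelet",e,s[i,4],onplane("scene",[e],.0479))
y=np.radians(19.1); ax=np.array([np.cos(y),np.sin(y)]); H=np.array([.5012,.0812])
E=onplane("scene",[e],.0479)[0,:2]-H; print("along,across",E@ax, -E[0]*ax[1]+E[1]*ax[0],"expect .0235, 0")
# corners of raised end, top edge z~.0523 and bottom .0455
for p in([330.4,292],[350,298.5]):
    d=onplane("scene",[p],.052)[0,:2]-H; print("corner",d@ax,-d[0]*ax[1]+d[1]*ax[0],"expect .0326,+-.022")
# grasp: s=33mm, tips 2 mm above underside, tip 17mm ahead of TCP
t=.42; s,n=.033,.007+.002+.017
P=np.r_[H+ax*(s*np.cos(t)-n*np.sin(t)), .022+s*np.sin(t)+n*np.cos(t)]
g=goal(19.1,t); pre=P-g.apply([0,0,1])*.06; print("grasp",P,"pre",pre)
step(pre,g)
E
```

```text
eyelet [339.95454545 297.27272727] 22 [[0.53774663 0.09595177 0.0479    ]]
along,across 0.039361739378533586 0.0019809623668989133 expect .0235, 0
corner 0.036577234177753805 -0.020905259601837284 expect .0326,+-.022
corner 0.0373205601804296 0.023742984430889152 expect .0326,+-.022
grasp [0.51965501 0.08759062 0.05919641] pre [0.49653624 0.07958503 0.11398174]
turn units [-0.0004  0.2792  0.0004]
shift units [0.4865 0.0055 0.3822]
```

```bash
python3 - <<'E'
from h import *
im=cv2.imread("pics/scene1.png"); g=cv2.cvtColor(im,cv2.COLOR_BGR2GRAY).astype(float)
y=np.radians(19.1); ax=np.array([np.cos(y),np.sin(y)]); H=np.array([.5012,.0812])
w=np.clip(130-g[288:296,336:347],0,None); yy,xx=np.mgrid[288:296,336:347]; e=[(w*xx).sum()/w.sum(),(w*yy).sum()/w.sum()]
for z in(.0479,): 
    E=onplane("scene",[e],z)[0,:2]-H; print(e,E@ax,-E[0]*ax[1]+E[1]*ax[0])
im0=cv2.imread("pics/scene0.png"); g=cv2.cvtColor(im0,cv2.COLOR_BGR2GRAY).astype(float)
w=np.clip(130-g[293:303,335:346],0,None); yy,xx=np.mgrid[293:303,335:346]; e=[(w*xx).sum()/w.sum(),(w*yy).sum()/w.sum()]
E=onplane("scene",[e],.036)[0,:2]-H; print("flush",e,E@ax,-E[0]*ax[1]+E[1]*ax[0],"exp .032")
E
```

```text
[np.float64(341.0688030160226), np.float64(291.8793590951932)] 0.02534458310488068 -0.0004255052452704477
flush [np.float64(339.1741613133476), np.float64(298.401142041399)] 0.035039736687946785 -0.0009047322709723749 exp .032
```

>>> send_rows([
  [[0, 0.07, 0, 0, 0, 0, 0.64], [0, 0.07, 0, 0, 0, 0, 0.64], [0, 0.07, 0, 0, 0, 0, 0.64], [0, 0.07, 0, 0, 0, 0, 0.64], [0, 0, 0, 0.082, 0.001, 0.064, 0.64], [0, 0, 0, 0.082, 0.001, 0.064, 0.64], [0, 0, 0, 0.082, 0.001, 0.064, 0.64], [0, 0, 0, 0.082, 0.001, 0.064, 0.64], [0, 0, 0, 0.082, 0.001, 0.064, 0.64], [0, 0, 0, 0.082, 0.001, 0.064, 0.64], [0, 0, 0, 0, 0, 0.05, 0.64], [0, 0, 0, 0, 0, 0.05, 0.64], [0, 0, 0, 0, 0, 0.05, 0.64], [0, 0, 0, 0, 0, 0.05, 0.64], [0, 0, 0, 0, 0, 0.03, 0.64], [0, 0, 0, 0, 0, 0, 0.64], [0, 0, 0, 0, 0, 0, 0.64]],
])

```text
clock: 7.45
position: [0.5083, 0.0876, 0.0651]
ee_rot: [0.971, 0.164, 0.17, -0.034]
ft_force: [0.2, -0.2, 0.8]
grip_width: 0.638
grasp_force: 0.0
```

```bash
python3 - <<'E'
from h import *
o=get_obs(); print(o["position"],o["grip_width"],o["ft_force"])
step([0.5203,0.0878,0.0592],goal(19.1,.42))
im=optics.camera("scene")[...,::-1]; cv2.imwrite("pics/s2.png",cv2.resize(im[200:340,270:430],(800,600) if 0 else (640,560),interpolation=cv2.INTER_CUBIC))
E
```

```text
[0.50834351 0.08758774 0.06514871] 0.6379781092203503 [ 0.19490367 -0.2240143   0.80460758]
turn units [-0.0076  0.0481 -0.0006]
shift units [0.0398 0.0186 0.0503]
```

View pics/s2.png

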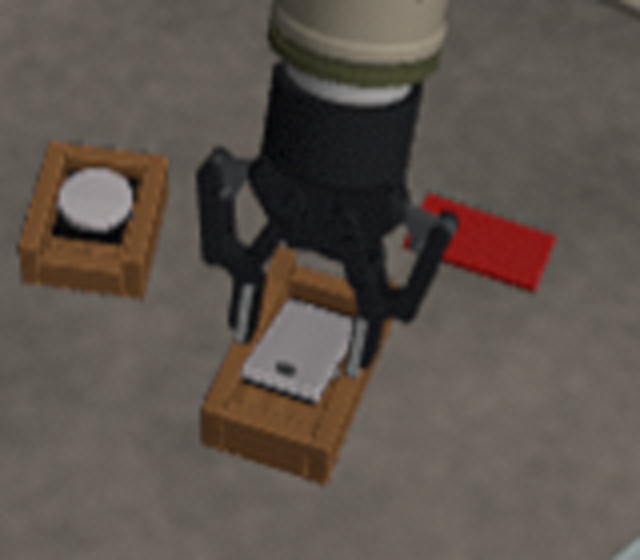

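>>> send_rows([
  [[-0.0076, 0.024, 0, 0.02, 0.0093, 0, 0.64], [0, 0.024, 0, 0.02, 0.0093, 0, 0.64], [0, 0, 0, 0, 0, 0.01, 0.64], [0, 0, 0, 0, 0, 0.01, 0.64], [0, 0, 0, 0, 0, 0.01, 0.64], [0, 0, 0, 0, 0, 0, 0.64], [0, 0, 0, 0, 0, 0, 0.64]],
])

```text
clock: 8.08
position: [0.5188, 0.0867, 0.0628]
ee_rot: [0.965, 0.162, 0.206, -0.034]
ft_force: [0.4, -0.1, -1.0]
grip_width: 0.639
grasp_force: 0.0
```

```bash
python3 - <<'E'
from h import *
o=get_obs(); print(o["position"],o["grip_width"],o["ft_force"])
step([0.5203,0.0878,0.0592],goal(19.1,.42))
im=optics.camera("scene")[...,::-1]; cv2.imwrite("pics/s3.png",cv2.resize(im[255:325,305:385],(800,700) if 0 else (640,560),interpolation=cv2.INTER_CUBIC))
E
```

```text
[0.51882338 0.08668248 0.06279168] 0.6394165145357968 [ 0.39556922 -0.10560555 -0.99019258]
turn units [ 0.0012  0.0001 -0.0003]
shift units [ 0.0007 -0.0029  0.02  ]
```

View pics/s3.png

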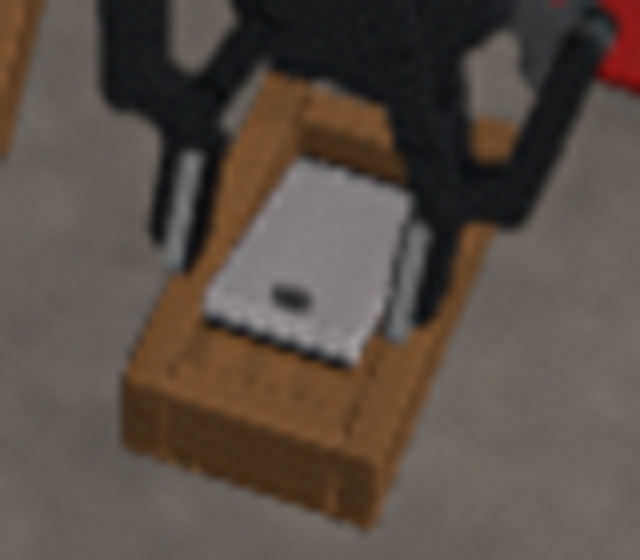

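The pads straddle the raised end. In scene pixels the tips are at about (327.3,288.8) and (355,297.3). I check the centring.

```bash
python3 - <<'E'
from h import *
y=np.radians(19.1); ax=np.array([np.cos(y),np.sin(y)]); H=np.array([.5012,.0812])
for z in(.047,.052):
  for p in([327.3,288.8],[355,297.3],[305+205/8,255+305/8],[305+355/8,255+345/8]):
    d=onplane("scene",[p],z)[0,:2]-H; print(z,p,np.round([d@ax,-d[0]*ax[1]+d[1]*ax[0]],4))
E
```

```text
0.047 [327.3, 288.8] [ 0.0278 -0.0312]
0.047 [355, 297.3] [0.0273 0.0319]
0.047 [330.625, 293.125] [ 0.0359 -0.0205]
0.047 [349.375, 298.125] [0.0336 0.0214]
0.052 [327.3, 288.8] [ 0.0311 -0.03  ]
0.052 [355, 297.3] [0.0306 0.0327]
0.052 [330.625, 293.125] [ 0.0391 -0.0194]
0.052 [349.375, 298.125] [0.0369 0.0222]
```

>>> send_rows([
  [[0, 0, 0, 0.01, 0, 0.01, 0.64], [0, 0, 0, 0, 0, 0.01, 0.64], [0, 0, 0, 0, 0, 0, 0.64], [0, 0, 0, 0, 0, 0, 0.64]],
], squeeze=40)

```text
clock: 8.47
position: [0.522, 0.0877, 0.0598]
ee_rot: [0.965, 0.162, 0.206, -0.034]
ft_force: [-0.2, -0.6, 0.3]
grip_width: 0.64
grasp_force: 0.0
```

>>> send_rows([
  [[0, 0, 0, 0, 0, 0, 0.58], [0, 0, 0, 0, 0, 0, 0.54], [0, 0, 0, 0, 0, 0, 0.5], [0, 0, 0, 0, 0, 0, 0.4], [0, 0, 0, 0, 0, 0, 0.3], [0, 0, 0, 0, 0, 0, 0.3], [0, 0, 0, 0, 0, 0, 0.3]],
], squeeze=40)

```text
clock: 9.05
position: [0.5221, 0.0876, 0.06]
ee_rot: [0.965, 0.162, 0.206, -0.034]
ft_force: [-1.8, 0.2, 3.0]
grip_width: 0.497
grasp_force: 40.2
```

>>> send_rows([
  [[0, 0, 0, 0.004, 0, -0.009, 0.3], [0, 0, 0, 0.008, 0, -0.018, 0.3], [0, 0, 0, 0.0163, 0, -0.0365, 0.3], [0, 0, 0, 0.0163, 0, -0.0365, 0.3], [0, 0, 0, 0.0163, 0, -0.0365, 0.3], [0, 0, 0, 0.0163, 0, -0.0365, 0.3], [0, 0, 0, 0.0163, 0, -0.0365, 0.3], [0, 0, 0, 0.0163, 0, -0.0365, 0.3], [0, 0, 0, 0.0163, 0, -0.0365, 0.3], [0, 0, 0, 0.0163, 0, -0.0365, 0.3], [0, 0, 0, 0.0163, 0, -0.0365, 0.3], [0, 0, 0, 0.0163, 0, -0.0365, 0.3], [0, 0, 0, 0, 0, 0, 0.3]],
])

```text
clock: 10.13
position: [0.5227, 0.0879, 0.1475]
ee_rot: [0.964, 0.162, 0.207, -0.033]
ft_force: [-0.8, 0.6, -0.1]
grip_width: 0.494
grasp_force: 40.6
```

```bash
python3 - <<'E'
from h import *
o=get_obs(); print(o["position"],o["grip_width"],o["grasp_force"],o["ft_force"])
y=np.radians(19.1); ax=np.array([np.cos(y),np.sin(y)])
P=np.r_[np.array([.454,-.347])+ax*.013,.09]; print(P)
g=goal(19.1); Q=[.47,-.15,.14]; step(Q,g); step(P,g,Q,g)
im=optics.camera("scene")[...,::-1]; cv2.imwrite("pics/s4.png",cv2.resize(im[190:330,290:450],(640,560),interpolation=cv2.INTER_CUBIC))
E
```

```text
[0.5226909  0.08785445 0.14749141] 0.4941646818249886 40.61487078666687 [-0.83438766  0.57570248 -0.0693485 ]
[ 0.46628434 -0.34274617  0.09      ]
turn units [ 0.0021 -0.2816 -0.0004]
shift units [-0.6381  1.0376  0.0375]
turn units [0. 0. 0.]
shift units [-0.3329  0.9046  0.25  ]
```

View pics/s4.png

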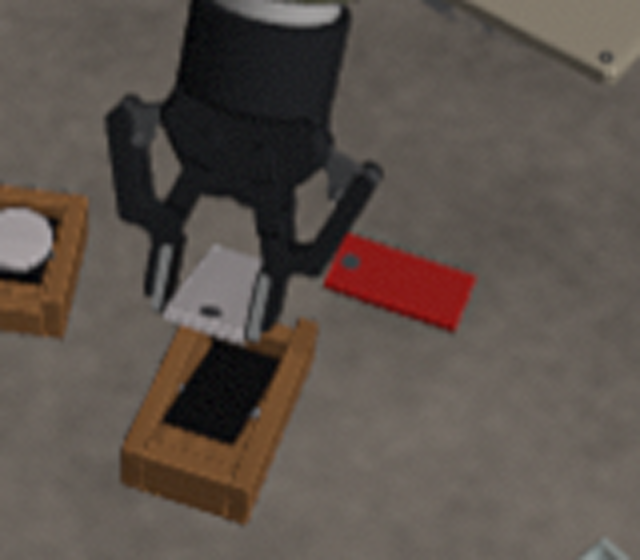

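The tag is held clear of the rest. Next I level it and carry it to above the dish.

>>> send_rows([
  [[0, -0.04, 0, 0, 0, 0, 0.3], [0, -0.04, 0, 0, 0, 0, 0.3], [0, -0.04, 0, 0, 0, 0, 0.3], [0, -0.04, 0, 0, 0, 0, 0.3], [0, -0.04, 0, 0, 0, 0, 0.3], [0, -0.04, 0, 0, 0, 0, 0.3], [0.002, -0.0416, 0, 0, 0, 0, 0.3], [0, 0, 0, 0, 0, 0, 0.3], [0, 0, 0, -0.064, 0.104, 0.004, 0.3], [0, 0, 0, -0.064, 0.104, 0.004, 0.3], [0, 0, 0, -0.064, 0.104, 0.004, 0.3], [0, 0, 0, -0.064, 0.104, 0.004, 0.3], [0, 0, 0, -0.064, 0.104, 0.004, 0.3], [0, 0, 0, -0.064, 0.104, 0.004, 0.3], [0, 0, 0, -0.064, 0.104, 0.004, 0.3], [0, 0, 0, -0.064, 0.104, 0.004, 0.3], [0, 0, 0, -0.064, 0.104, 0.004, 0.3], [0, 0, 0, -0.064, 0.104, 0.004, 0.3]],
])

```text
clock: 11.68
position: [0.4679, -0.1518, 0.1373]
ee_rot: [0.986, 0.165, -0.0, -0.0]
ft_force: [0.5, -1.1, -0.4]
grip_width: 0.492
grasp_force: 40.7
```

>>> send_rows([
  [[0, 0, 0, -0.033, 0.09, 0.01, 0.3], [0, 0, 0, -0.033, 0.09, 0.01, 0.3], [0, 0, 0, -0.033, 0.09, 0.01, 0.3], [0, 0, 0, -0.033, 0.09, 0.01, 0.3], [0, 0, 0, -0.033, 0.09, 0.01, 0.3], [0, 0, 0, -0.033, 0.09, 0.01, 0.3], [0, 0, 0, -0.033, 0.09, 0.01, 0.3], [0, 0, 0, -0.033, 0.09, 0.01, 0.3], [0, 0, 0, -0.033, 0.09, 0.01, 0.3], [0, 0, 0, -0.033, 0.09, 0.01, 0.3], [0, 0, 0, 0, 0, 0, 0.3], [0, 0, 0, 0, 0, 0, 0.3]],
])

```text
clock: 12.68
position: [0.4643, -0.3433, 0.1171]
ee_rot: [0.986, 0.164, -0.001, -0.001]
ft_force: [-0.9, 0.8, -0.5]
grip_width: 0.49
grasp_force: 40.7
```

```bash
python3 - <<'E'
from h import *
o=get_obs(); print(o["position"],o["grip_width"],o["grasp_force"],o["ft_force"])
step([.4663,-.3427,.05],goal(19.1))
im=optics.camera("scene")[...,::-1]; cv2.imwrite("pics/s5.png",cv2.resize(im[100:240,150:310],(640,560),interpolation=cv2.INTER_CUBIC))
E
```

```text
[ 0.46434976 -0.34326613  0.11710023] 0.489533563049775 40.74909746646881 [-0.8726216   0.80623304 -0.47923423]
turn units [-0.001   0.001  -0.0021]
shift units [0.0101 0.0005 0.3355]
```

View pics/s5.png

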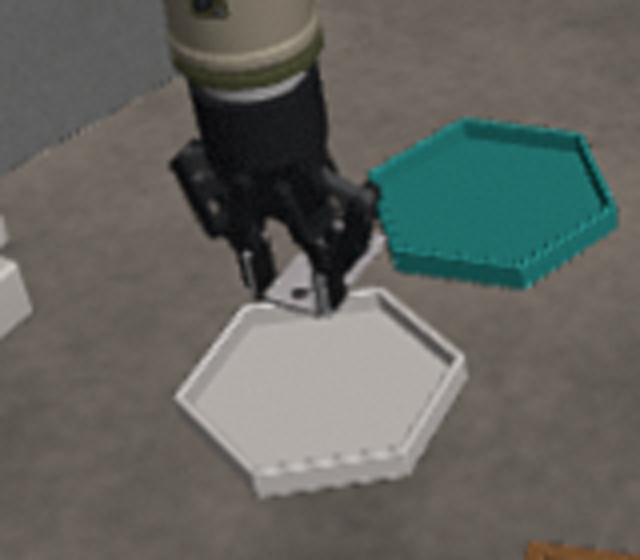

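>>> send_rows([
  [[0, 0, -0.002, 0.01, 0, 0.05, 0.3], [0, 0, 0, 0, 0, 0.06, 0.3], [0, 0, 0, 0, 0, 0.06, 0.3], [0, 0, 0, 0, 0, 0.06, 0.3], [0, 0, 0, 0, 0, 0.05, 0.3], [0, 0, 0, 0, 0, 0.04, 0.3], [0, 0, 0, 0, 0, 0.03, 0.3], [0, 0, 0, 0, 0, 0.03, 0.3], [0, 0, 0, 0, 0, 0.01, 0.3], [0, 0, 0, 0, 0, 0.01, 0.3], [0, 0, 0, 0, 0, 0, 0.3], [0, 0, 0, 0, 0, 0, 0.3]],
])

```text
clock: 13.73
position: [0.4669, -0.3418, 0.0381]
ee_rot: [0.986, 0.167, -0.001, -0.0]
ft_force: [-0.3, 0.4, -0.7]
grip_width: 0.5
grasp_force: 40.8
```

>>> send_rows([
  [[0, 0, 0, 0, 0, 0.005, 0.3], [0, 0, 0, 0, 0, 0.005, 0.3], [0, 0, 0, 0, 0, 0.005, 0.3], [0, 0, 0, 0, 0, 0.005, 0.3], [0, 0, 0, 0, 0, 0, 0.3]],
])

```text
clock: 14.15
position: [0.4665, -0.3416, 0.0335]
ee_rot: [0.986, 0.167, -0.001, -0.001]
ft_force: [-0.4, -0.1, -0.9]
grip_width: 0.492
grasp_force: 40.8
```

>>> send_rows([
  [[0, 0, 0, 0, 0, 0.005, 0.3], [0, 0, 0, 0, 0, 0.005, 0.3], [0, 0, 0, 0, 0, 0.005, 0.3], [0, 0, 0, 0, 0, 0.005, 0.3], [0, 0, 0, 0, 0, 0.005, 0.3], [0, 0, 0, 0, 0, 0, 0.3]],
])

```text
clock: 14.65
position: [0.4665, -0.3416, 0.0285]
ee_rot: [0.986, 0.167, -0.001, -0.001]
ft_force: [-0.3, -0.5, -2.7]
grip_width: 0.497
grasp_force: 40.8
```

>>> send_rows([
  [[0, 0, 0, 0, 0, 0.005, 0.3], [0, 0, 0, 0, 0, 0.005, 0.3], [0, 0, 0, 0, 0, 0, 0.3]],
])

```text
clock: 14.9
position: [0.4665, -0.3416, 0.0265]
ee_rot: [0.986, 0.167, -0.001, -0.001]
ft_force: [-1.0, -0.5, -1.8]
grip_width: 0.491
grasp_force: 40.8
```

>>> send_rows([
  [[0, 0, 0, 0, 0, 0.005, 0.3], [0, 0, 0, 0, 0, 0.003, 0.3], [0, 0, 0, 0, 0, 0, 0.3]],
])

```text
clock: 15.15
position: [0.4666, -0.3416, 0.025]
ee_rot: [0.986, 0.167, -0.001, -0.0]
ft_force: [0.3, 0.1, -0.7]
grip_width: 0.492
grasp_force: 40.8
```

>>> send_rows([
  [[0, 0, 0, 0, 0, 0.004, 0.3], [0, 0, 0, 0, 0, 0.004, 0.3], [0, 0, 0, 0, 0, 0, 0.3]],
])

```text
clock: 15.4
position: [0.4667, -0.3417, 0.0245]
ee_rot: [0.986, 0.167, -0.001, -0.0]
ft_force: [-3.7, 2.8, 11.7]
grip_width: 0.491
grasp_force: 42.1
```

Touchdown came at the expected height. I release and retreat.

>>> send_rows([
  [[0, 0, 0, 0, 0, -0.002, 0.5], [0, 0, 0, 0, 0, 0, 0.55], [0, 0, 0, 0, 0, 0, 0.6], [0, 0, 0, 0, 0, 0, 0.66], [0, 0, 0, 0, 0, 0, 0.66], [0, 0, 0, 0, 0, 0, 0.66], [0, 0, 0, 0, 0, -0.02, 0.66], [0, 0, 0, 0, 0, -0.05, 0.66], [0, 0, 0, 0, 0, -0.1, 0.66], [0, 0, 0, 0, 0, -0.15, 0.66], [0, 0, 0, 0, 0, -0.15, 0.66], [0, 0, 0, 0, 0, -0.15, 0.66], [0, 0, 0, 0, 0, -0.15, 0.66], [0, 0, 0, 0, 0, 0, 0.66], [0, 0, 0, 0, 0, 0, 0.66]],
])

```text
clock: 16.65
position: [0.468, -0.3422, 0.1807]
ee_rot: [0.986, 0.167, 0.0, 0.001]
ft_force: [-0.1, 0.5, -0.6]
grip_width: 0.661
grasp_force: 0.0
```

```bash
python3 - <<'E'
from h import *
o=get_obs(); print(o["position"],o["grip_width"],o["ft_force"],o["clock"])
im=optics.camera("scene")[...,::-1]; cv2.imwrite("pics/s6.png",cv2.resize(im[100:240,150:310],(640,560),interpolation=cv2.INTER_CUBIC))
E
```

```text
[ 0.46795271 -0.34220966  0.18065204] 0.6606933399296616 [-0.10069842  0.46293288 -0.62478779] 16.65
```

View pics/s6.png

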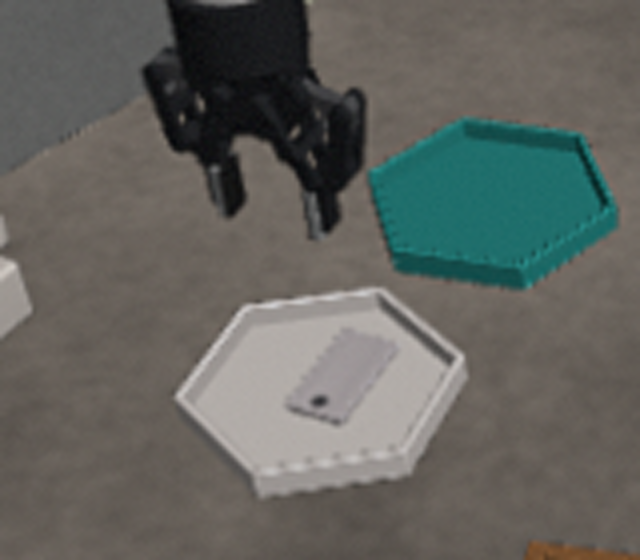

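The tag lies flat on the dish floor near the centre, eyelet up at crop (319,400), and the gripper is clear.

```bash
python3 -c "
from workcell import job
print(job.hand_in())"
```

```text
the job is handed in; nothing more can be done
None
```

The key tag was tipped up, lifted out and laid flat, eyelet up, near the centre of the white hexagonal dish; I handed the job in at about 17 s with the gripper clear, and no verdict was returned.

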